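# Set the indexing holder to a joystick module and load it

### The arm

A 6-joint arm with a two-finger parallel gripper is mounted at the origin on the work surface. World frame = base frame: x ahead of the robot, y to its left, z up, the work surface at z = 0. Lengths are in m, angles in rad, forces in N, time in s.
With the tool pointing down it reaches from about 0.3 to 0.775 m from the base axis. Payload 14.6 kg.
Tool frame: the origin (TCP) lies on the centre line of the jaws, within the pads' length; the fingertips stand 25 mm ahead of it and the grasp point (between the pads) lies 6 mm ahead of it (ctrl.tip_reach is the distance from the TCP to the fingertips, in m); z points along the fingers, y is the line along which they close (so a half turn about z gives the same grasp; the last joint's range is limited). The gripper opens to 94 mm and grips with 3 to 60 N. Pads are 16 mm wide; open, the fingers measure 119 mm over their backs; the gripper's body (75 mm by 177 mm) begins 78 mm behind the grasp point.
Start: joints at [-1.34, 0.3, 1.521, -0, 1.321, -0.067], TCP at [0.161, -0.526, 0.195] pointing down, gripper open.
Joint ranges: [-3.03, 3.03], [-0.79, 2.21], [0.23, 2.52], [-1.04, 4.18], [0, 3.07], [-2.55, 2.55]. Speed limits (rad/s): [2.22, 2.22, 2.57, 3.14, 3.14, 3.14].

### API

Orientations are given as [roll, pitch, yaw] about the fixed x, y, z axes, in that order (R = Rz(yaw) Ry(pitch) Rx(roll)).
In Python, from station import ctrl gives the robot as it stands. The module is installed in compiled form; this text tells all that it offers.
- The arm moves only by the tool apply_moves, never from a script. Its argument "deltas" is a list of rows, each a list of 7 numbers: the closure in counts, from 0 (fully open) to 255 (shut), then the shift along the world's x, y, z in cm, then the turn, a rotation vector about the world's x, y, z in rad. In form: [[jaw, tx, ty, tz, ax, ay, az], ...]. A call has 1 to 10 rows; each row shifts and turns the commanded pose from where the row before left it; what a row does not reach is not made up. A row lasts 1/10 s, in which the tool goes at most 50 mm and 8.59 degrees, less where a joint would pass 70% of its speed; a pose out of reach is approached as far as the arm can. A call with a gripper value outside its range is refused whole. The fingers move at their own pace and stop on an object; "grip_force" is the grip in N (left out, the last holds). Time passes only in rows, so rows that do not move let the fingers close. It gives the time, the measured TCP pose, the force, the opening and the grip force at its end, in the units of the state.
- ctrl.get_obs(): the state, without advancing time (a new reading comes with each control period).
- ctrl.camera(name): name is "side" or "top" or "wrist"; returns a dict with "img" (420x560x3 uint8, red, green, blue), "K" (3x3 intrinsics, pixels), "k1" (the pictures are not rectified: a ray, as slopes to the right and down, at radius r is drawn at 1 + k1 r^2 times it, then the intrinsics apply), "pose" (4x4, takes a point from camera to world coordinates); the wrist camera has in their place "hand_eye" (4x4, takes a point from camera to tool coordinates, whose origin is the TCP and whose axes are the flange's). Camera axes: x right, y up, looking along -z (the intrinsics and any distortion apply to the point x, -y, -z); pixel columns grow to the right and rows downward; lengths in m; the calibration is good to about 2 mm. A picture is of the moment at which its call begins: read the wrist's pose just before it. There is no depth.
- ctrl.hand_in(): hands the job in; it is judged then, once.
The state is a dict: "time_s": time; "qpos": joint angles; "joint_vel": joint speeds; "tau": joint torques, N m; "ee_pos": TCP position; "eef_rot": TCP orientation; "force": force on the tool from outside, world axes, zero at the start; "moment": the same for the moment, N m; "grip_width": finger opening in m; "grip_force": force on a finger pad.
Only numpy, scipy, OpenCV 4.12 (cv2) and the standard library are available. Lean on these libraries where they do the work, as an engineer would, in place of code of your own. Each camera call takes 0.05 s, during which the arm holds its last target. There are 200 camera calls.

### The job

Set the adjustable holder for the joystick module with the tall handle and the larger plate: pull up the plunger knob, slide the jaw along the tube to the hole at which the module's 100 mm plate just fits between the two jaws, and let the knob go so that the pin drops fully home in that hole. Then take the module by its handle and set it down gently in the holder, its plate lying flat on both ledges, square to the jaws and centred on them. Leave the other things on the bench where they are.

Things in the scene. Friction and masses are not known exactly. Their poses are not given: they have to be found in the camera images.
- holder: Adjustable module holder, fixed to the bench: dark steel base plate 110 x 350 x 12 mm with a 30 mm square aluminium tube lying lengthwise on it (top 52 mm high), a fixed jaw near one end and a jaw that slides along the tube. Origin: centre of the base's underside; x across the tube, y along it from the fixed to the sliding jaw's end, z up. Loose plates lie across the gap between the jaws
- fixed_face (a point): Middle of the fixed jaw's upstand face at ledge height, at (0, -120, 82) mm in the holder's frame; axes as the holder's. Each jaw is 80 mm wide in x, with a flat ledge 8 mm deep at 82 mm above the bench and, behind it, an upstand 10 mm high whose top flares outward (highest point 98 mm)
- jaw_face (a point): Middle of the sliding jaw's upstand face at ledge height, the same shape mirrored; its distance from the fixed face is the gap: 165 mm less the jaw's travel. It stands on the inner end of an aluminium sleeve 41 mm square, 84 mm long, sleeve top 57 mm above the bench. Axes as the holder's
- hole (a point): Mouth of the fourth of five 10 mm index holes in the tube's top face, 52 mm above the bench, at (0, 29) mm in the holder's frame, often hidden under the sleeve; the others lie at y = 89, 69, 49 and 9 mm. The pin in hole 1 to 5 gives a gap of 165, 145, 125, 105 or 85 mm: the fourth, 105 mm, is the one for the 100 mm plate
- jaw (a joint): Travel of the sliding jaw in m: 0 with the pin in the first hole, growing towards the fixed jaw (-y of the holder), 0.02 per hole, 0.06 at the fourth hole; ends at -0.006 and 0.086. It starts locked in the first hole, set for a wider plate. With the pin pulled clear it slides with about 3 N of friction and stays where left
- plunger (a joint): Lift of the spring plunger in m: 0 = pin home, 8 mm deep in a hole; 0.008 = pin riding on the tube between holes; 0.012 = upper stop. The spring presses it down, 6 N at home to 10 N at the stop. The 8 mm pin has a chamfered tip and drops into a 10 mm hole by itself within about 2 mm of its centre, leaving the jaw 1 mm of play each way
- knob (a point): Centre of the plunger's black round knob, on top of the sliding sleeve: upright, 28 mm across, 22 mm high, centre 88 mm above the bench when home, rising with the plunger; a steel barrel 18 to 24 mm across below it. In the holder's frame it is at x = 0, y = 89 mm less the jaw's travel (29 mm at the fourth hole, 149 mm from the fixed face); 44 mm outward of the sliding jaw's face
- nest (a point): Where the centre of the underside of the module's plate belongs in the holder: at ledge height, at (0, -67.5, 82) mm in the holder's frame, midway between the jaws once the sliding jaw is in the fourth hole. Axes as the holder's; the plate's 100 mm side goes along y, either way round
- stick_grip (a point): Centre of the handle of the module to load: upright black block, 36 mm in the module's x by 28 mm in its y (flat faces: take it across the 28 mm), 85 mm high; 112.5 mm above the module's feet, 90.5 mm above the plate's underside, its top 45 mm higher. Module axes: z up, y along the plate's 100 mm side. The taller module, with the larger plate
- stick_plate (a point): Centre of the underside of the same module's steel plate, 80 mm in x by 100 mm in y, 4 mm thick. It stands on four 22 mm feet with a circuit board between them (within 64 mm in x by 76 mm in y), so this point starts 22 mm above the bench; in the holder the feet and board hang between the jaws
- stick: The same joystick module as a whole, 0.3 to 0.55 kg, 160 mm high; origin between its feet at bench level, axes as above
- small_center (a point): The other joystick module, to be left alone: plate 66 x 80 mm, a short stick with a 32 mm ball, 114 mm high; this point is 50 mm above its feet. The two modules stand in either order to the right of the holder
- driver: Screwdriver lying in front of the modules, on the robot's side, to be left alone
- spare_grip: Loose black handle, 85 mm long, lying on the bench, to be left alone
- cleaner: White bottle, 52 mm across, 130 mm high, to be left alone
- tape: Roll of tape, 90 mm across, 24 mm high, lying flat, to be left alone
- spanner: Spanner lying to the left of the holder, to be left alone
Not all that is in view belongs to the job. What is shaped like the stick but orange or red is not meant.

How it is judged:
By the outcome, as a careful person would: the job done as asked, in the order asked, and still so for the second after the job is handed in, with the robot touching nothing.
It also fails if it takes over 72 s, if anything falls off the work surface, if the arm or the gripper's body presses on something with over 40 N, if the wrist force passes 120 N, or if a joint passes its speed limit or range.

## Working session

There is one attempt and no reset: what is moved stays moved. The work goes in short steps, Python scripts to look and compute and a tool call to move; the robot and the scene stay as the last step left them, time stands still between calls to the robot, and variables do not carry over. Pictures are saved under pics/ and viewed, at most 10 in all, crops included, and the job is handed in when it is done.

Besides the shell and the picture viewer there is one more tool, called after "Request:" as a command line: name --pt "numbers of a row" for each row, then --argument value for the rest. apply_moves: Moves the arm, as the interface text tells. Its arguments: {"type":"object","properties":{"deltas":{"type":"array"},"grip_force":{"type":"number"}},"required":["deltas"]}

```bash
mkdir -p pics && cat > h.py <<'E'
import numpy as np, cv2
from station import ctrl
from scipy.spatial.transform import Rotation as R
def cam(name):
    o=ctrl.get_obs(); c=ctrl.camera(name)
    if 'pose' not in c or c.get('pose') is None:
        T=np.eye(4); T[:3,:3]=R.from_euler('xyz',o['eef_rot']).as_matrix(); T[:3,3]=o['ee_pos']
        c['pose']=T@np.array(c['hand_eye'])
    return c
def ray(c,u,v):
    K=np.array(c['K']);p=cv2.undistortPoints(np.array([[[u,v]]],float),K,np.array([c['k1'],0,0,0.]))[0,0]
    d=np.array(c['pose'])[:3,:3]@np.array([p[0],-p[1],-1]); return np.array(c['pose'])[:3,3],d
def onz(c,u,v,z):
    o,d=ray(c,u,v); return o+d*(z-o[2])/d[2]
def proj(c,P):
    T=np.linalg.inv(np.array(c['pose'])); q=T[:3,:3]@np.array(P)+T[:3,3]
    x,y=q[0]/-q[2],-q[1]/-q[2]; s=1+c['k1']*(x*x+y*y); K=np.array(c['K'])
    return np.array([K[0,0]*x*s+K[0,2],K[1,1]*y*s+K[1,2]])
def save(c,n): cv2.imwrite(f'pics/{n}.png',cv2.cvtColor(c['img'],cv2.COLOR_RGB2BGR))
E
python3 - <<'E'
from h import *
import pickle
np.set_printoptions(precision=4,suppress=True)
d={}
for n in ['side','top','wrist']:
    c=cam(n); save(c,n+'0'); d[n]=c; print(n,c['pose'][:3],c['K'][0],c['k1'])
pickle.dump(d,open('c0.pkl','wb'))
print(ctrl.get_obs())
E
```

```text
side [[ 0.934   0.195  -0.2994  0.1511]
 [-0.3569  0.5499 -0.7551 -1.0438]
 [ 0.0174  0.8122  0.5832  0.8809]] [403.6338   0.     279.0211] -0.04469923316612042
top [[-0.0018  0.9991 -0.0425  0.4768]
 [-0.9998 -0.0026 -0.0201 -0.0668]
 [-0.0202  0.0425  0.9989  1.4405]] [513.8834   0.     272.9304] -0.014771766371270588
wrist [[ 0.2926  0.9277  0.2318  0.2286]
 [-0.9562  0.2842  0.0698 -0.5045]
 [-0.0012 -0.2421  0.9703  0.3833]] [347.4979   0.     279.9739] -0.03534752814844481
{'time_s': 0.15, 'qpos': array([-1.3396,  0.3003,  1.5214,  0.    ,  1.3207, -0.0666]), 'joint_vel': array([ 0.0007, -0.0008, -0.    ,  0.0011, -0.0011, -0.0004]), 'tau': array([  0.0004, -53.1959, -35.2821,   0.0708,   0.0236,  -0.0001]), 'ee_pos': array([ 0.1613, -0.5256,  0.1941]), 'eef_rot': array([-3.1408, -0.0001,  0.2978]), 'force': array([1.0427, 0.2168, 0.2404]), 'moment': array([-0.0355,  0.0006,  0.011 ]), 'grip_force': 0.0, 'grip_width': 0.09391230029790769}
```

View pics/top0.png

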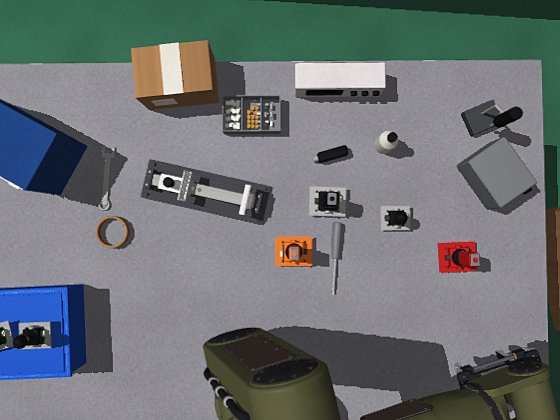

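View pics/side0.png

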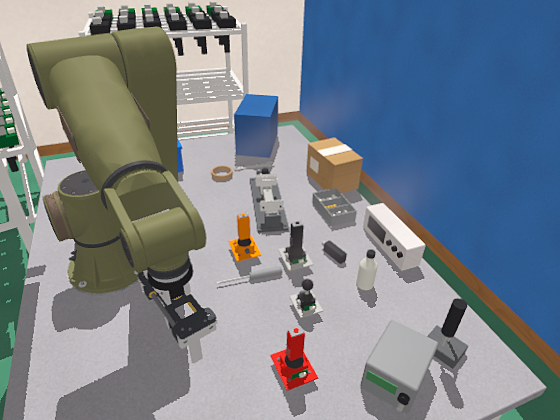

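The top view shows the holder at about (207,191): knob and sliding jaw on the left at (168,182), fixed jaw at (247,198).

Things that could be taken for the module (top-view pixels):
- (328,201): grey plate, tall black handle. This is my choice.
- (397,217): small ball-stick module.
- (294,251): orange.
- (459,257): red.
- (495,117): dark plate with a black handle, at far right.
- (20,335): modules in the blue bin.
- (331,154): loose handle.

I'll check the choice in a close crop.

```bash
python3 - <<'E'
from h import *
import pickle
d=pickle.load(open('c0.pkl','rb'));c=d['top']
a=cv2.cvtColor(c['img'],cv2.COLOR_RGB2BGR)
A=cv2.resize(a[145:235,130:290],None,fx=5,fy=5,interpolation=cv2.INTER_CUBIC)
s=cv2.cvtColor(d['side']['img'],cv2.COLOR_RGB2BGR)
B=cv2.resize(a[175:240,300:420],None,fx=3.3,fy=3.3,interpolation=cv2.INTER_CUBIC)[:148*1]
B=cv2.resize(a[175:240,300:420],(277,150),interpolation=cv2.INTER_CUBIC)
C=cv2.resize(s[165:325,225:345],(200,150*1),interpolation=cv2.INTER_CUBIC)
out=np.zeros((600,800,3),np.uint8); out[:450]=A; out[450:,:277]=B; out[450:,300:500]=C
cv2.imwrite('pics/crop1.png',out)
E
```

```text
(no output)
```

View pics/crop1.png

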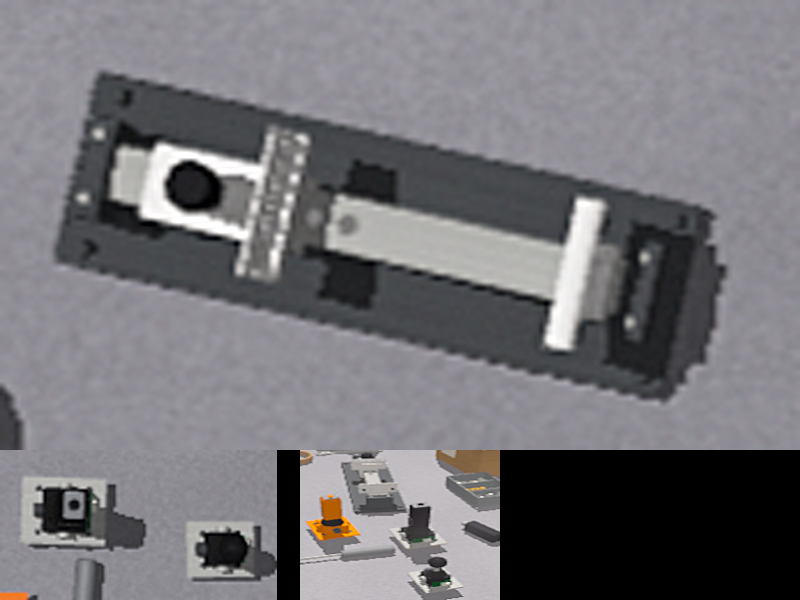

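The crop confirms it: the module at (328,201) has the tall square handle and larger plate, and the one at (397,217) has the ball stick. The holder's base corners are at crop (98,72), (712,210), (668,400) and (57,262), with the knob at crop (193,187).

```bash
python3 - <<'E'
from h import *
import pickle
np.set_printoptions(precision=4,suppress=True)
d=pickle.load(open('c0.pkl','rb'));c=d['top'];im=c['img']
f=lambda u,v:((u+.5)/5-.5+130,(v+.5)/5-.5+145)
P=np.array([onz(c,*f(*p),.012) for p in [(98,72),(712,210),(668,400),(57,262)]])
print(P, np.linalg.norm(P-np.roll(P,1,0),axis=1))
ctr=P.mean(0)[:2]; y=(P[0]+P[3]-P[1]-P[2])[:2]; y/=np.linalg.norm(y); x=np.array([y[1],-y[0]])
print('holder',ctr,'yaw',np.arctan2(-y[0],y[1]))
k=onz(c,*f(193,187),.099)[:2]; print('knob',k,'holder frame',(k-ctr)@x,(k-ctr)@y,'pred',ctr+.089*y)
# jaws fixed: upstand top
j=onz(c,*f(575,273),.098)[:2];print('fixed jaw hf',(j-ctr)@x,(j-ctr)@y)
# module plate
hsv=cv2.cvtColor(im,cv2.COLOR_RGB2HSV)
roi=np.zeros(im.shape[:2],np.uint8); roi[182:222,302:356]=1
m=((im.min(2)>140)&(roi>0)).astype(np.uint8)
pts=cv2.findNonZero(m); r=cv2.minAreaRect(pts); b=cv2.boxPoints(r)
print(r,m.sum()); W=np.array([onz(c,*p,.026) for p in b]); print(W,np.linalg.norm(W-np.roll(W,1,0),axis=1),W.mean(0))
e=W[np.argmax(np.linalg.norm(W-np.roll(W,1,0),axis=1))]
# handle top: rectangle center from crop bottom (scale 277/120)
print('handle top', onz(c,300+74/2.308,175+(505-450)/2.308,.158))
E
```

```text
[[ 0.6687  0.3096  0.012 ]
 [ 0.5897 -0.0354  0.012 ]
 [ 0.4839 -0.0108  0.012 ]
 [ 0.5618  0.3318  0.012 ]] [0.1092 0.354  0.1086 0.3513]
holder [0.576  0.1488] yaw -0.22424962317899064
knob [0.5959 0.2358] holder frame 4.86666906853693e-05 0.08926058877600838 pred [0.5958 0.2356]
fixed jaw hf 0.00010476247893749166 -0.11716526942771988
((328.4999694824219, 201.49998474121094), (52.99999237060547, 38.99999237060547), -0.0) 930
[[ 0.4935 -0.1181  0.026 ]
 [ 0.6011 -0.1185  0.026 ]
 [ 0.6006 -0.2643  0.026 ]
 [ 0.4932 -0.2634  0.026 ]] [0.1453 0.1075 0.1458 0.1073] [ 0.5471 -0.1911  0.026 ]
handle top [ 0.5471 -0.1884  0.158 ]
```

Request:
apply_moves --pt "0 1.5 2.7 1.5 0 0 0.1" --pt "0 2.1 3.8 1.5 0 0 0.1" --pt "0 2.1 3.8 1.5 0 0 0.1" --pt "0 2.1 3.8 1.5 0 0 0.1" --pt "0 2.1 3.8 1.5 0 0 0.1" --pt "0 2.1 3.8 1.5 0 0 0.1" --pt "0 2.1 3.8 0 0 0 0.1" --pt "0 2.1 3.8 0 0 0 0.1" --pt "0 2.1 3.8 0 0 0 0.1" --pt "0 2.1 3.8 0 0 0 0.1" --grip_force 40

```text
time_s: 1.15
ee_pos: [0.3658, -0.1551, 0.2846]
eef_rot: [3.141, 0.0, 1.302]
force: [0.2, 0.0, -0.4]
grip_width: 0.094
grip_force: 0.0
```

Request:
apply_moves --pt "0 2.1 3.8 0 0 0 0.05" --pt "0 2.1 3.8 0 0 0 0" --pt "0 2.1 3.8 0 0 0 0" --pt "0 2.1 3.8 0 0 0 0" --pt "0 2.1 3.8 0 0 0 0" --pt "0 2.1 3.8 0 0 0 0" --pt "0 2.1 3.8 -1 0 0 0" --pt "0 2.1 3.8 -2 0 0 0" --pt "0 2.1 3.4 -3 0 0 0" --pt "0 0 0 -3 0 0 0"

```text
time_s: 2.15
ee_pos: [0.5552, 0.1846, 0.1923]
eef_rot: [-3.141, -0.0, 1.351]
force: [0.2, -0.5, -1.7]
grip_width: 0.0938
grip_force: 0.0
```

```bash
python3 - <<'E'
from h import *
import pickle
np.set_printoptions(precision=4,suppress=True)
c=cam('wrist'); save(c,'w1'); pickle.dump(c,open('w1.pkl','wb'))
o=ctrl.get_obs();print(o['time_s'],o['ee_pos'],o['eef_rot'],o['qpos'],o['joint_vel'])
print('pred knob px',proj(c,[.5958,.2356,.099]))
E
```

```text
2.2 [0.5527 0.1825 0.187 ] [-3.1341  0.0038  1.3501] [0.2559 0.3826 1.4284 0.0001 1.339  0.4765] [-0.0379 -0.0425  0.0037 -0.0053  0.1219 -0.0172]
pred knob px [315.5589 135.4693]
```

View pics/w1.png

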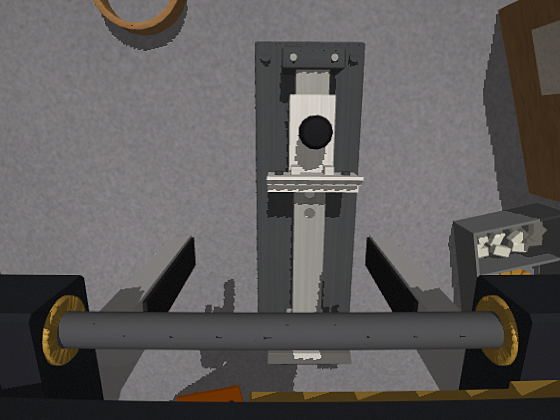

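The wrist view shows the knob at (316,132), about where predicted (316,135), and the jaw bar at row 183. The arm stopped short of the target, so I'll close the rest of the distance and measure the knob again.

Request:
apply_moves --pt "0 1.4 1.8 0 0 0 0" --pt "0 1.4 1.8 0 0 0 0" --pt "0 1.5 1.7 0 0 0 0" --pt "0 0 0 -1.5 0 0 0" --pt "0 0 0 -1.5 0 0 0" --pt "0 0 0 -1 0 0 0" --pt "0 0 0 0 0 0 0" --pt "0 0 0 0 0 0 0"

```text
time_s: 3.0
ee_pos: [0.5973, 0.2338, 0.1549]
eef_rot: [3.142, -0.0, 1.347]
force: [-0.2, -0.2, 0.3]
grip_width: 0.0939
grip_force: 0.0
```

```bash
cat >> h.py <<'E'
def darkblob(c,P,r=45,th=45):
    u,v=proj(c,P); h,w=c['img'].shape[:2]
    y,x=np.mgrid[:h,:w]; m=((c['img'].max(2)<th)&(np.hypot(x-u,y-v)<r)).astype(np.uint8)
    n,l,s,ce=cv2.connectedComponentsWithStats(m); i=1+np.argmax(s[1:,4]); return ce[i],s[i],(u,v)
E
python3 - <<'E'
from h import *
np.set_printoptions(precision=4,suppress=True)
c=cam('wrist'); save(c,'w2')
o=ctrl.get_obs();print(o['time_s'],o['ee_pos'],o['eef_rot'],o['joint_vel'])
ce,s,uv=darkblob(c,[.5958,.2356,.099],70); print(ce,s,uv,onz(c,*ce,.099))
E
```

```text
3.05 [0.5975 0.2339 0.1553] [ 3.1409 -0.0004  1.3474] [ 0.0041 -0.0033 -0.0071 -0.     -0.0013  0.0008]
[277.9601 210.0163] [ 261  190   36   40 1102] (np.float64(277.2079763011362), np.float64(217.22289821002087)) [0.5976 0.2408 0.099 ]
```

View pics/w2.png

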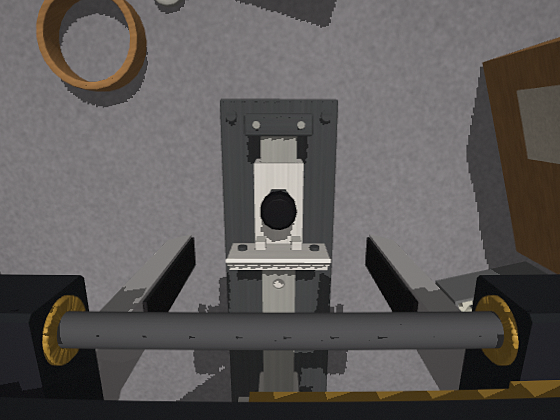

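The knob is at (278,208), with the pads straddling it symmetrically. Next I descend and grip it.

Request:
apply_moves --pt "0 -0.1 0.35 -1.5 0 0 0" --pt "0 0 0 -1.5 0 0 0" --pt "0 0 0 -1.5 0 0 0" --pt "0 0 0 -1.0 0 0 0" --pt "0 0 0 -0.6 0 0 0" --pt "100 0 0 0 0 0 0" --pt "140 0 0 0 0 0 0" --pt "165 0 0 0 0 0 0" --pt "180 0 0 0 0 0 0" --pt "190 0 0 0 0 0 0" --grip_force 30

```text
time_s: 4.05
ee_pos: [0.5965, 0.2377, 0.0939]
eef_rot: [3.141, -0.0, 1.348]
force: [-0.5, 0.6, -0.3]
grip_width: 0.057
grip_force: 0.0
```

Request:
apply_moves --pt "255 0 0 0 0 0 0" --pt "255 0 0 0 0 0 0" --pt "255 0 0 0 0 0 0"

```text
time_s: 4.35
ee_pos: [0.5964, 0.2377, 0.0935]
eef_rot: [3.142, 0.0, 1.348]
force: [0.2, -0.4, 0.8]
grip_width: 0.0332
grip_force: 0.0
```

Request:
apply_moves --pt "255 0 0 0 0 0 0" --pt "255 0 0 0 0 0 0" --pt "255 0 0 0 0 0 0" --pt "255 0 0 0.3 0 0 0" --pt "255 0 0 0.3 0 0 0" --pt "255 0 0 0.3 0 0 0" --pt "255 0 0 0.1 0 0 0" --pt "255 0 0 0 0 0 0" --pt "255 0 0 0 0 0 0" --grip_force 40

```text
time_s: 5.25
ee_pos: [0.5963, 0.2377, 0.1035]
eef_rot: [-3.142, 0.0, 1.348]
force: [0.3, -0.1, -1.1]
grip_width: 0.0005
grip_force: 0.0
```

The gripper shut empty (opening 0.5 mm), so it missed the knob. I'll look before doing anything else.

```bash
python3 - <<'E'
from h import *
np.set_printoptions(precision=4,suppress=True)
print(ctrl.tip_reach)
c=cam('wrist');t=cam('top');s=cam('side')
u,v=proj(s,[.596,.2377,.088]).astype(int); print(u,v,proj(t,[.596,.2377,.088]),proj(c,[.5963,.2377,.0975]))
B=cv2.cvtColor(s['img'],cv2.COLOR_RGB2BGR)
B=cv2.resize(B[v-40:v+40,u-40:u+40],(420,420),interpolation=cv2.INTER_CUBIC)
A=cv2.cvtColor(c['img'],cv2.COLOR_RGB2BGR)[:,90:470]
cv2.imwrite('pics/miss.png',np.hstack([A,B]))
E
```

```text
0.025
264 170 [168.4137 182.3415] [279.4972 242.3262]
```

View pics/miss.png

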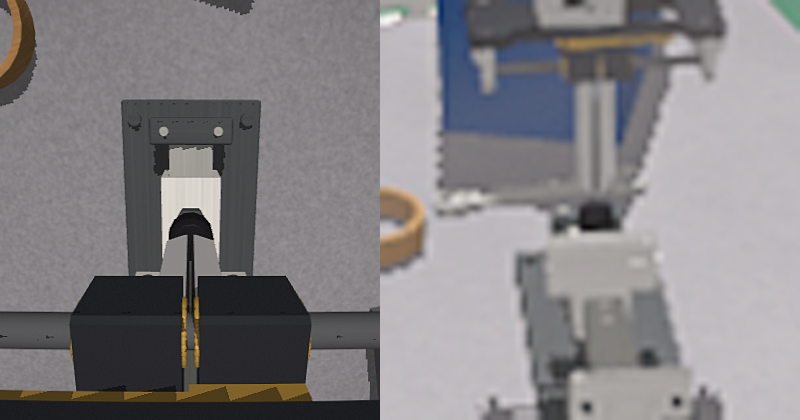

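```bash
python3 - <<'E'
from h import *
np.set_printoptions(precision=1,suppress=True)
A=cv2.imread('pics/miss.png')
L=cv2.resize(A[180:300,110:270],(800,600),interpolation=cv2.INTER_CUBIC)[:, :]
L=cv2.resize(L,(400,300)); L=cv2.resize(A[190:290,140:240],(500,500),interpolation=cv2.INTER_CUBIC)
o=cam('wrist');s=cam('side')
B=cv2.cvtColor(s['img'],cv2.COLOR_RGB2BGR)[155:190,250:280]
B=cv2.resize(B,(300,350),interpolation=cv2.INTER_CUBIC)
out=np.zeros((500,800,3),np.uint8); out[:,:500]=L; out[:350,500:]=B
cv2.imwrite('pics/zoom.png',out)
for z in(.0685,.0785,.0885,.0985,.11): print(z,proj(o,[.5963,.2377,z])-[90,0],proj(s,[.5963,.2377,z]))
for z in(.077,.088,.099): print('knob',z,proj(o,[.5958,.2356,z])-[90,0],proj(s,[.5958,.2356,z]))
E
```

```text
0.0685 [189.6 227.7] [264.7 175.2]
0.0785 [189.6 232.3] [264.7 173. ]
0.0885 [189.6 237.4] [264.7 170.8]
0.0985 [189.5 242.9] [264.7 168.5]
0.11 [189.4 250. ] [264.7 165.9]
knob 0.077 [189.6 234.8] [264.8 173.6]
knob 0.088 [189.5 240.4] [264.8 171.2]
knob 0.099 [189.5 246.7] [264.8 168.7]
```

View pics/zoom.png

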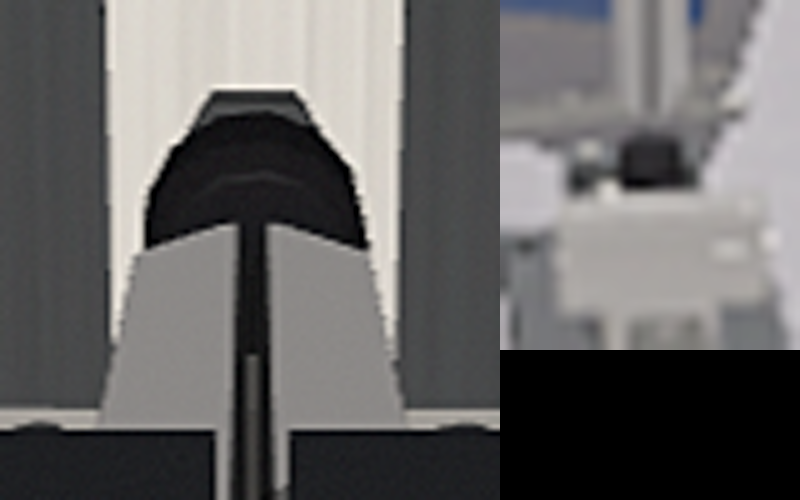

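The shut fingers end just above the knob's top in both views, in rows 236 (wrist) and 167 (side). That doesn't fit a fingertip 25 mm ahead of the reported TCP. I'll check the real tip height in the first side view, where the fingers were clear of everything.

```bash
python3 - <<'E'
from h import *
import pickle
np.set_printoptions(precision=3,suppress=True)
d=pickle.load(open('c0.pkl','rb'));s=d['side'];w=d['wrist']
print(w['hand_eye'])
T=np.array([.1613,-.5256,.1941]); ty=np.array([np.sin(.2978),-np.cos(.2978),0])
for sg in(1,-1):
  for dz in(-.03,-.01,0,.01,.025): print(sg,dz,proj(s,T+sg*.053*ty-[0,0,dz]),proj(w,T+sg*.047*ty-[0,0,dz]))
im=cv2.cvtColor(s['img'],cv2.COLOR_RGB2BGR)[300:385,140:240]
out=np.zeros((600,800,3),np.uint8)
out[:,:]=cv2.resize(im,(800,680),interpolation=cv2.INTER_CUBIC)[:600]
cv2.imwrite('pics/tips.png',out)
E
```

```text
[[-0.001  0.97   0.242  0.071]
 [ 1.     0.001  0.    -0.001]
 [ 0.     0.242 -0.97  -0.189]
 [ 0.     0.     0.     1.   ]]
1 -0.03 [195.966 355.056] [376.124 266.777]
1 -0.01 [197.103 361.337] [366.477 251.913]
1 0 [197.659 364.402] [362.342 245.548]
1 0.01 [198.207 367.418] [358.585 239.765]
1 0.025 [199.013 371.853] [353.55  232.021]
-1 -0.03 [170.509 318.566] [186.404 266.846]
-1 -0.01 [171.912 324.892] [195.871 251.982]
-1 0 [172.599 327.986] [199.928 245.617]
-1 0.01 [173.277 331.035] [203.616 239.834]
-1 0.025 [174.278 335.525] [208.558 232.089]
```

View pics/tips.png

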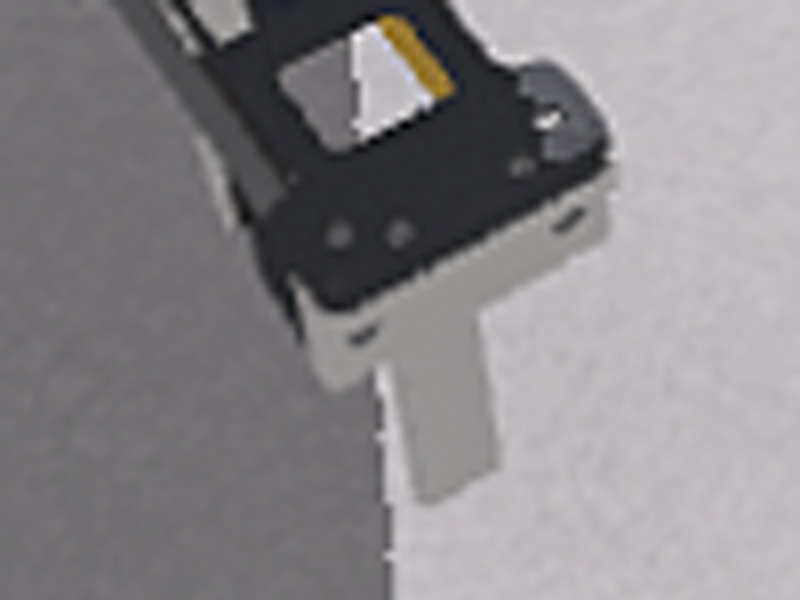

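In the first side view the finger ends at px (197,361). Casting both views puts the real tips about 14 mm *behind* the reported TCP, where `ctrl.tip_reach` says 25 mm ahead. I'll use the measured value: tip z = TCP z + 14 mm. So I'll reopen, go down to TCP z of about 0.061, and close with the force watched.

Request:
apply_moves --pt "150 0 0 0 0 0 0" --pt "100 0 0 0 0 0 0" --pt "100 0 0 0 0 0 0" --pt "100 0 0 0 0 0 0" --pt "100 0 0 0 0 0 0" --pt "100 0 0 -1.5 0 0 0" --pt "100 0 0 -1.5 0 0 0" --pt "100 0 0 -0.8 0 0 0" --pt "100 0 0 -0.4 0 0 0" --pt "100 0 0 0 0 0 0"

```text
time_s: 6.5
ee_pos: [0.5961, 0.2376, 0.0607]
eef_rot: [-3.141, 0.001, 1.348]
force: [0.2, -0.1, 0.3]
grip_width: 0.0572
grip_force: 0.0
```

Request:
apply_moves --pt "255 0 0 0 0 0 0" --pt "255 0 0 0 0 0 0" --pt "255 0 0 0 0 0 0" --pt "255 0 0 0 0 0 0" --pt "255 0 0 0 0 0 0" --pt "255 0 0 0 0 0 0" --grip_force 40

```text
time_s: 7.1
ee_pos: [0.5966, 0.2377, 0.0618]
eef_rot: [3.141, -0.0, 1.348]
force: [0.6, -0.4, 1.0]
grip_width: 0.0274
grip_force: 40.0
```

The knob is held at 27 mm opening and 40 N. Now I lift it 10 mm.

Request:
apply_moves --pt "255 0 0 0.3 0 0 0" --pt "255 0 0 0.3 0 0 0" --pt "255 0 0 0.3 0 0 0" --pt "255 0 0 0.1 0 0 0" --pt "255 0 0 0 0 0 0"

```text
time_s: 7.6
ee_pos: [0.5965, 0.2376, 0.0708]
eef_rot: [-3.142, 0.0, 1.348]
force: [6.5, 1.0, -9.6]
grip_width: 0.0269
grip_force: 40.0
```

Request:
apply_moves --pt "255 -0.11 -0.49 0 0 0 0" --pt "255 -0.22 -0.98 0 0 0 0" --pt "255 -0.22 -0.98 0 0 0 0" --pt "255 -0.22 -0.97 0 0 0 0" --pt "255 -0.22 -0.97 0 0 0 0" --pt "255 -0.22 -0.97 0 0 0 0" --pt "255 -0.12 -0.49 0 0 0 0" --pt "255 0 0 0 0 0 0"

```text
time_s: 8.4
ee_pos: [0.5829, 0.1783, 0.0707]
eef_rot: [-3.141, 0.001, 1.347]
force: [4.0, -4.5, -9.7]
grip_width: 0.0272
grip_force: 40.0
```

Request:
apply_moves --pt "255 0 0 -0.2 0 0 0" --pt "255 0 0 -0.2 0 0 0" --pt "255 0 0 -0.2 0 0 0" --pt "255 0 0 -0.1 0 0 0" --pt "255 0 0 0 0 0 0"

```text
time_s: 8.9
ee_pos: [0.5829, 0.1785, 0.0637]
eef_rot: [-3.141, 0.001, 1.348]
force: [3.4, -3.4, -7.7]
grip_width: 0.0271
grip_force: 40.0
```

At about 3 mm lift the force is still only the spring's, so the pin has entered the hole. I'll lower the rest, release and rise.

Request:
apply_moves --pt "255 0 0 -0.2 0 0 0" --pt "255 0 0 0 0 0 0" --pt "150 0 0 0 0 0 0" --pt "100 0 0 0 0 0 0" --pt "100 0 0 0 0 0 0" --pt "100 0 0 0 0 0 0" --pt "100 0 0 0 0 0 0" --pt "100 0 0 1 0 0 0" --pt "100 0 0 3 0 0 0" --pt "100 0 0 4 0 0 0"

```text
time_s: 9.9
ee_pos: [0.5823, 0.179, 0.1428]
eef_rot: [-3.139, 0.001, 1.348]
force: [-0.8, 0.7, 0.5]
grip_width: 0.0571
grip_force: 0.0
```

Request:
apply_moves --pt "0 0 0 4 0 0 0" --pt "0 0 0 4 0 0 0" --pt "0 0 0 4 0 0 0" --pt "0 0 0 0 0 0 0"

```text
time_s: 10.3
ee_pos: [0.5844, 0.1796, 0.2695]
eef_rot: [3.133, -0.004, 1.348]
force: [-0.7, 0.0, 0.7]
grip_width: 0.0857
grip_force: 0.0
```

```bash
python3 - <<'E'
from h import *
import pickle
np.set_printoptions(precision=4,suppress=True)
t=cam('top');s=cam('side');w=cam('wrist');pickle.dump((t,s,w),open('c1.pkl','wb'))
o=ctrl.get_obs();print(o['time_s'],o['ee_pos'],o['eef_rot'])
ctr=np.array([.576,.1488]);y=np.array([.2224,.975]);x=np.array([.975,-.2224])
P=np.r_[ctr+.029*y,.099];print(P)
d=pickle.load(open('c0.pkl','rb'))
for n,c,Q in(('side',s,P),('wrist',w,P),('side0',d['side'],np.r_[ctr+.089*y,.099])):
    ce,st,uv=darkblob(c,Q,9 if 'side' in n else 60,60); print(n,ce,st,uv, [proj(c,Q-[0,0,k]) for k in (.011,.003)])
    if n=='wrist': p=onz(c,*ce,.099)[:2]; print('wrist knob hf',(p-ctr)@x,(p-ctr)@y)
a=cv2.cvtColor(s['img'],cv2.COLOR_RGB2BGR);b=cv2.cvtColor(w['img'],cv2.COLOR_RGB2BGR)
u,v=proj(s,P).astype(int)
out=np.hstack([cv2.resize(a[v-25:v+35,u-30:u+30],(400,400),interpolation=cv2.INTER_CUBIC),cv2.resize(b[:,70:490],(400,400))])
cv2.imwrite('pics/set.png',out)
E
```

```text
10.45 [0.5828 0.1792 0.2622] [-3.141   0.0003  1.3478]
[0.5824 0.1771 0.099 ]
side [266.5862 179.069 ] [264 177   6   5  29] (np.float64(266.5752395963622), np.float64(176.7202474434901)) [array([266.5764, 179.2374]), array([266.5756, 177.4088])]
wrist [279.8087 188.5519] [268 175  25  28 549] (np.float64(279.5716483435544), np.float64(192.4159568244134)) [array([279.5813, 190.3467]), array([279.5743, 191.8396])]
wrist knob hf 0.00024482908362501773 0.03308618556475333
side0 [264.6667 171.8095] [262 170   7   4  21] (np.float64(264.77973718370004), np.float64(168.7044098274407)) [array([264.788 , 171.1757]), array([264.782 , 169.3804])]
```

View pics/set.png

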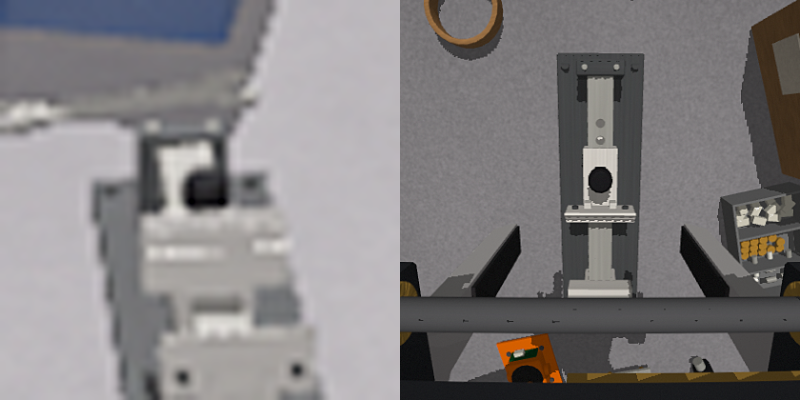

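The knob and jaw have moved one pin-setting along to the fourth hole. The knob is at side px (266.6,179.1) and prediction for "home" is (266.6,179.2), and the force dropped with the spring alone, so the pin is home. Next, the module: I'll go above it and measure with the wrist camera.

Request:
apply_moves --pt "0 -0.4 -2.0 0 0 0 -0.13" --pt "0 -0.6 -4.0 0 0 0 -0.13" --pt "0 -0.6 -4.0 0 0 0 -0.13" --pt "0 -0.6 -4.0 0 0 0 -0.13" --pt "0 -0.6 -4.0 0 0 0 -0.13" --pt "0 -0.6 -4.0 0 0 0 -0.13" --pt "0 -0.6 -4.0 0 0 0 -0.13" --pt "0 -0.6 -4.0 0 0 0 -0.13" --pt "0 -0.6 -4.0 0 0 0 -0.13" --pt "0 -0.6 -3.0 0 0 0 -0.13"

```text
time_s: 11.45
ee_pos: [0.524, -0.1927, 0.2611]
eef_rot: [-3.141, 0.002, 0.041]
force: [0.8, 0.1, -0.1]
grip_width: 0.0938
grip_force: 0.0
```

Request:
apply_moves --pt "0 0 0 0 0 0 -0.05" --pt "0 0 0 0 0 0 0" --pt "0 0 0 0 0 0 0"

```text
time_s: 11.75
ee_pos: [0.5249, -0.1904, 0.2617]
eef_rot: [-3.141, 0.001, -0.0]
force: [-0.7, 0.5, 0.8]
grip_width: 0.094
grip_force: 0.0
```

```bash
python3 - <<'E'
from h import *
import pickle
np.set_printoptions(precision=4,suppress=True)
t=cam('top');w=cam('wrist');pickle.dump((t,w),open('c2.pkl','wb'));save(w,'mod')
o=ctrl.get_obs();print(o['time_s'],o['ee_pos'],o['eef_rot'])
print(proj(w,[.547,-.19,.026]),proj(w,[.547,-.19,.158]))
for k in((.5,-.14),(.5,-.24),(.59,-.14),(.59,-.24)): print(proj(w,[*k,.026]))
E
```

```text
11.85 [ 0.5251 -0.1901  0.2622] [-3.1413  0.0006  0.0001]
[280.5018 160.4381] [280.6922 178.1357]
[240.6424 198.0163]
[320.383  197.9722]
[238.5991 124.4404]
[322.3868 124.3892]
```

View pics/mod.png

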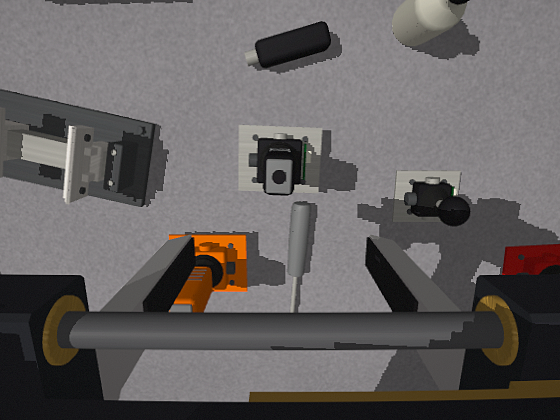

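The wrist view shows the module, its plate spanning about (239,125) to (329,192) with the grey-capped handle top at (280,177). It is turned slightly. I'll fit the plate edges and the handle cap numerically.

```bash
cat > mod.py <<'E'
from h import *
import pickle
np.set_printoptions(precision=4,suppress=True)
t,w=pickle.load(open('c2.pkl','rb')); im=w['img'].astype(int)
print('plate px',im[135,245],im[185,245],'bench',im[100,245],'cap',im[165,280],im[190,280],'handle',im[185,268])
g=im.min(2)
m=np.zeros(g.shape,np.uint8); m[115:203,228:336]=(g>150)[115:203,228:336]
n,l,s,ce=cv2.connectedComponentsWithStats(m); i=1+np.argmax(s[1:,4]); print(s[i])
mm=(l==i)
L=[];
# edge lines on plane z=.026
def line(pts): 
    W=np.array([onz(w,u,v,.026)[:2] for u,v in pts]); v=cv2.fitLine(W.astype(np.float32),cv2.DIST_HUBER,0,1e-3,1e-3).ravel(); return v
rows=range(132,186); cols=range(246,320)
left=[(np.where(mm[r])[0].min()-.5,r) for r in rows if mm[r].any()]
right=[(np.where(mm[r])[0].max()+.5,r) for r in rows if mm[r].any()]
top=[(c,np.where(mm[:,c])[0].min()-.5) for c in cols if mm[:,c].any()]
top=[p for p in top if p[1]<133]
bot=[(c,np.where(mm[:,c])[0].max()+.5) for c in cols if mm[:,c].any()]; bot=[p for p in bot if p[1]>188]
for nme,p in(('L',left),('R',right),('T',top),('B',bot)):
    v=line(p); print(nme,len(p),v,'ang',np.arctan2(v[1],v[0]))
# cap
q=np.zeros(g.shape,np.uint8); sub=im[155:200,262:298]; q[155:200,262:298]=(sub.min(2)>70)
n,l,s,ce=cv2.connectedComponentsWithStats(q)
for i in range(1,n):
    if s[i,4]>80:
        r=cv2.minAreaRect(cv2.findNonZero((l==i).astype(np.uint8))); print(s[i],r,onz(w,*r[0],.1575)[:2])
E
python3 mod.py
```

```text
plate px [168 164 157] [163 161 152] bench [133 130 132] cap [127 126 125] [121 119 119] handle [125 125 125]
[ 238  125   84   67 1662]
L 54 [ 0.9996 -0.0285  0.5449 -0.1386] ang -0.028516801
R 54 [ 0.3727 -0.9279  0.5492 -0.1903] ang -1.1888576
T 74 [ 0.0427  0.9991  0.5883 -0.1839] ang 1.5281157
B 2 [ 0.7171  0.697   0.5089 -0.1663] ang 0.7712123
[262 159  36  41 950] ((279.5, 179.0), (40.0, 35.0), 90.0) [ 0.5462 -0.189 ]
```

Plate centre is about (0.548, -0.189), with the yaw at -0.035. The handle cap agrees at (0.547, -0.189). I'm going down with the tips at about 115 mm and gripping across the 28 mm.

Request:
apply_moves --pt "0 1.2 0.1 -1 0 0 -0.035" --pt "0 1.1 0.05 -2 0 0 0" --pt "0 0 0 -3 0 0 0" --pt "0 0 0 -3 0 0 0" --pt "0 0 0 -3 0 0 0" --pt "0 0 0 -2.5 0 0 0" --pt "0 0 0 -1.1 0 0 0" --pt "0 0 0 -0.5 0 0 0" --pt "0 0 0 0 0 0 0" --grip_force 30

```text
time_s: 12.75
ee_pos: [0.5483, -0.1891, 0.1019]
eef_rot: [3.142, -0.0, -0.036]
force: [-0.9, 0.5, -0.5]
grip_width: 0.0939
grip_force: 0.0
```

Request:
apply_moves --pt "130 0 0 0 0 0 0" --pt "150 0 0 0 0 0 0" --pt "165 0 0 0 0 0 0" --pt "175 0 0 0 0 0 0" --pt "185 0 0 0 0 0 0" --pt "195 0 0 0 0 0 0" --pt "255 0 0 0 0 0 0" --pt "255 0 0 0 0 0 0" --pt "255 0 0 0 0 0 0" --pt "255 0 0 0 0 0 0"

```text
time_s: 13.75
ee_pos: [0.5481, -0.1893, 0.1015]
eef_rot: [3.142, 0.0, -0.037]
force: [0.9, 0.4, -1.6]
grip_width: 0.0278
grip_force: 30.0
```

Request:
apply_moves --pt "255 0 0 0.3 0 0 0" --pt "255 0 0 0.7 0 0 0" --pt "255 0 0 1.2 0 0 0" --pt "255 0 0 1.8 0 0 0" --pt "255 0 0 2 0 0 0" --pt "255 0 0 2 0 0 0" --pt "255 0 0 2 0 0 0" --pt "255 0 0 1.8 0 0 0" --pt "255 0 0 1.2 0 0 0" --pt "255 0 0 0.5 0 0 0" --grip_force 45

```text
time_s: 14.75
ee_pos: [0.5483, -0.1894, 0.2382]
eef_rot: [3.141, -0.002, -0.037]
force: [-0.7, 0.6, -4.9]
grip_width: 0.0273
grip_force: 45.0
```

Request:
apply_moves --pt "255 0.05 0.7 0 0 0 -0.01" --pt "255 0.1 1.5 0 0 0 -0.018" --pt "255 0.1 2.5 0 0 0 -0.02" --pt "255 0.15 3.5 0 0 0 -0.02" --pt "255 0.2 4 0 0 0 -0.02" --pt "255 0.2 4 0 0 0 -0.02" --pt "255 0.2 4 0 0 0 -0.02" --pt "255 0.1 3.5 0 0 0 -0.02" --pt "255 0.1 2.3 0 0 0 -0.02" --pt "255 0.1 1.2 0 0 0 -0.02"

```text
time_s: 15.75
ee_pos: [0.5604, 0.0852, 0.2354]
eef_rot: [3.141, 0.002, -0.225]
force: [0.1, -0.7, -5.0]
grip_width: 0.0274
grip_force: 45.0
```

Request:
apply_moves --pt "255 0 0 0 0 0 0" --pt "255 0 0 0 0 0 0" --pt "255 0 0 0 0 0 0"

```text
time_s: 16.05
ee_pos: [0.5609, 0.082, 0.2362]
eef_rot: [3.141, 0.001, -0.226]
force: [-0.0, 0.2, -5.0]
grip_width: 0.0276
grip_force: 45.0
```

```bash
python3 - <<'E'
from h import *
import pickle
np.set_printoptions(precision=4,suppress=True)
t=cam('top');s=cam('side');w=cam('wrist');pickle.dump((t,s,w),open('c3.pkl','wb'))
for n,c in(('t',t),('s',s),('w',w)): save(c,'c3'+n)
o=ctrl.get_obs();print(o['time_s'],o['ee_pos'],o['eef_rot'],o['force'],o['moment'],o['grip_width'])
# wrist holder pose from c1 (base plate, z=.012) and dark mask profile
t1,s1,w1=pickle.load(open('c1.pkl','rb')); g=w1['img'].astype(int).sum(2)/3
print('row80',[int(v) for v in g[80,225:345:3]]); print('col',[int(v) for v in g[40:80,250]])
print('row140',[int(v) for v in g[140,225:345:3]])
print('jaw col 250',[int(v) for v in g[205:250,262]]); print('jaw col',[int(v) for v in g[285:320,270]])
E
```

```text
16.2 [0.5611 0.0821 0.2365] [ 3.1415  0.0001 -0.226 ] [-0.7167  0.6945 -5.1494] [ 0.0258 -0.0012 -0.0172] 0.027578894659719286
row80 [118, 123, 128, 117, 68, 70, 69, 70, 69, 67, 69, 23, 24, 28, 72, 76, 71, 78, 76, 72, 75, 77, 70, 42, 26, 24, 26, 68, 70, 68, 70, 70, 69, 59, 123, 129, 121, 125, 131, 119]
col [121, 118, 119, 122, 125, 123, 119, 117, 117, 116, 117, 118, 121, 123, 126, 103, 72, 70, 74, 72, 71, 70, 71, 72, 72, 71, 73, 73, 71, 72, 72, 70, 71, 71, 72, 70, 72, 72, 70, 70]
row140 [125, 125, 122, 129, 52, 67, 70, 70, 67, 68, 69, 69, 66, 70, 121, 153, 148, 148, 143, 143, 143, 151, 151, 58, 71, 66, 70, 69, 70, 69, 66, 68, 67, 106, 125, 128, 122, 122, 126, 126]
jaw col 250 [124, 131, 132, 135, 102, 105, 107, 108, 89, 86, 79, 145, 140, 139, 141, 141, 145, 141, 156, 230, 234, 115, 84, 124, 132, 98, 92, 234, 121, 21, 32, 35, 36, 35, 38, 34, 36, 37, 34, 36, 32, 56, 51, 69, 68]
jaw col [146, 144, 145, 146, 146, 144, 146, 146, 143, 126, 143, 146, 145, 142, 143, 144, 140, 140, 146, 180, 200, 198, 198, 199, 195, 164, 138, 98, 34, 54, 59, 62, 63, 70, 71]
```

```bash
cat > m3.py <<'E'
from h import *
import pickle
np.set_printoptions(precision=4,suppress=True)
ctr=np.array([.576,.1488]);y=np.array([.2224,.975]);x=np.array([.975,-.2224])
hf=lambda p:np.array([(p[:2]-ctr)@x,(p[:2]-ctr)@y])
t1,s1,w1=pickle.load(open('c1.pkl','rb')); g=w1['img'].astype(float).mean(2)
# base outline: dark vs bench edges, subpixel by threshold 97
E=[]
for r in range(70,200,5):
    a=g[r]; l=np.where(a[215:255]<97)[0].min()+215; rr=np.where(a[300:345]<97)[0].max()+300
    l=l-(97-a[l])/(a[l-1]-a[l]); rr=rr+(97-a[rr])/(a[rr+1]-a[rr])
    E.append((hf(onz(w1,l,r,.012)),hf(onz(w1,rr,r,.012))))
E=np.array(E); print('L',np.polyfit(E[:,0,1],E[:,0,0],1),'R',np.polyfit(E[:,1,1],E[:,1,0],1),'mid x',np.median(E[:,:,0],0))
T=[]
for c in range(245,320,5):
    a=g[35:90,c]; i=np.where(a<97)[0].min(); T.append(hf(onz(w1,c,35+i-(97-a[i])/(a[i-1]-a[i]),.012)))
T=np.array(T);print('end y',np.median(T[:,1]),'(nominal .175)', 'slope',np.polyfit(T[:,0],T[:,1],1)[0])
# held module in wrist c3
t,s,w=pickle.load(open('c3.pkl','rb')); n=np.array([.561,.083])
R_=lambda a,b,z:np.r_[n+a*x+b*y,z]
for a,b in((.04,.05),(.04,-.05),(-.04,.05),(-.04,-.05)): print('plate corner',a,b,proj(w,R_(a,b,.161)),proj(t,R_(a,b,.161)),proj(s,R_(a,b,.161)))
for b in(.0525,-.0525): print('jaw end',proj(w,np.r_[n+.04*x+b*y,.098]),proj(s,np.r_[n+.04*x+b*y,.098]))
im=w['img'].astype(float).mean(2)
u,v=proj(w,R_(.04,0,.161)).astype(int)
for du in(-35,-20,20,35): print('col',u+du,'rows',v-25,[int(k) for k in im[v-25:v+25,u+du]])
E
python3 m3.py
```

```text
L [ 0.0021 -0.0547] R [0.0024 0.0548] mid x [-0.0546  0.055 ]
end y 0.17708165865237363 (nominal .175) slope -0.007330479883584379
plate corner 0.04 0.05 [213.9505 161.2516] [207.5331 173.6199] [279.2239 167.8616]
plate corner 0.04 -0.05 [345.275 160.9  ] [246.3757 182.3262] [283.4033 182.639 ]
plate corner -0.04 0.05 [218.7186 259.3069] [200.324  204.7299] [256.8612 169.113 ]
plate corner -0.04 -0.05 [341.0624 258.9792] [239.2382 213.5339] [259.7325 184.0715]
jaw end [223.6383 153.4839] [278.8235 182.5099]
jaw end [335.6288 153.1841] [283.0788 198.5361]
col 244 rows 136 [98, 96, 97, 98, 99, 101, 98, 96, 98, 95, 95, 96, 94, 95, 96, 99, 98, 97, 97, 94, 100, 96, 95, 87, 112, 216, 206, 204, 203, 202, 202, 201, 201, 203, 199, 201, 202, 209, 161, 160, 97, 73, 94, 95, 95, 97, 98, 104, 181, 178]
col 259 rows 136 [97, 99, 96, 96, 100, 100, 97, 96, 98, 95, 97, 101, 49, 50, 50, 51, 54, 52, 52, 50, 52, 52, 51, 38, 103, 217, 205, 203, 203, 203, 203, 200, 200, 199, 199, 200, 202, 200, 199, 197, 198, 201, 212, 169, 0, 14, 18, 22, 25, 32]
col 299 rows 136 [95, 96, 95, 94, 98, 98, 95, 96, 96, 94, 93, 93, 94, 91, 93, 95, 99, 97, 94, 92, 96, 92, 90, 89, 109, 209, 202, 197, 198, 199, 200, 202, 200, 201, 211, 88, 100, 104, 105, 106, 106, 107, 111, 97, 7, 15, 19, 19, 25, 32]
col 314 rows 136 [95, 93, 93, 94, 98, 96, 96, 95, 95, 93, 94, 94, 94, 92, 98, 49, 52, 52, 51, 48, 50, 50, 48, 39, 102, 210, 200, 197, 197, 197, 200, 201, 200, 198, 197, 197, 197, 198, 199, 206, 183, 152, 163, 104, 142, 115, 96, 90, 45, 7]
```

The plate edge is at row 160.5, as predicted, and square to the tool, so module yaw and x are good. For the y centring I compare the plate's ends with the two jaw bars along one wrist-image row.

```bash
cat > m4.py <<'E'
from h import *
import pickle
np.set_printoptions(precision=4,suppress=True)
t,s,w=pickle.load(open('c3.pkl','rb')); im=w['img'].astype(int).mean(2).astype(int)
for r in(154,157,159,168,172): print(r,'L',196,list(im[r,196:238]),'\n   R',318,list(im[r,318:366]))
ctr=np.array([.576,.1488]);y=np.array([.2224,.975]);x=np.array([.975,-.2224])
for yy in(-.015,-.023,-.025,-.112,-.120,-.130): print(yy,'z98',proj(w,np.r_[ctr+.039*x+yy*y,.098]),'z82',proj(w,np.r_[ctr+.039*x+yy*y,.082]))
E
python3 m4.py
```

```text
154 L 196 [np.int64(94), np.int64(96), np.int64(96), np.int64(95), np.int64(96), np.int64(95), np.int64(97), np.int64(97), np.int64(95), np.int64(96), np.int64(95), np.int64(96), np.int64(97), np.int64(96), np.int64(95), np.int64(95), np.int64(84), np.int64(164), np.int64(254), np.int64(253), np.int64(181), np.int64(129), np.int64(134), np.int64(136), np.int64(134), np.int64(127), np.int64(192), np.int64(206), np.int64(104), np.int64(133), np.int64(147), np.int64(145), np.int64(144), np.int64(144), np.int64(142), np.int64(136), np.int64(173), np.int64(172), np.int64(101), np.int64(110), np.int64(103), np.int64(97)] 
   R 318 [np.int64(45), np.int64(77), np.int64(103), np.int64(96), np.int64(232), np.int64(254), np.int64(251), np.int64(253), np.int64(255), np.int64(255), np.int64(255), np.int64(255), np.int64(240), np.int64(205), np.int64(240), np.int64(249), np.int64(248), np.int64(248), np.int64(249), np.int64(254), np.int64(254), np.int64(226), np.int64(211), np.int64(147), np.int64(59), np.int64(48), np.int64(50), np.int64(52), np.int64(53), np.int64(51), np.int64(49), np.int64(50
[... 5215 characters left out ...]
p.int64(195), np.int64(195), np.int64(196), np.int64(200), np.int64(189), np.int64(132), np.int64(90), np.int64(60), np.int64(44), np.int64(49), np.int64(51), np.int64(48), np.int64(50), np.int64(47), np.int64(74), np.int64(107), np.int64(112), np.int64(109), np.int64(113), np.int64(83), np.int64(54), np.int64(47), np.int64(53), np.int64(51), np.int64(51), np.int64(49)]
-0.015 z98 [223.6973 154.565 ] z82 [226.2459 152.9853]
-0.023 z98 [232.2114 154.5288] z82 [234.3738 152.9509]
-0.025 z98 [234.3409 154.52  ] z82 [236.4066 152.9426]
-0.112 z98 [327.0933 154.2749] z82 [324.9374 152.7086]
-0.12 z98 [335.6076 154.2656] z82 [333.0654 152.6995]
-0.13 z98 [346.2401 154.2572] z82 [343.2165 152.6912]
```

The plate is centred on the tool. Both the row comparison and the earlier base-edge measurement put the nest 2.8 mm further along +y of the holder. I'll shift by that and lower to just above the flares.

Request:
apply_moves --pt "255 0.06 0.27 0 0 0 0" --pt "255 0 0 -0.8 0 0 0" --pt "255 0 0 -1.2 0 0 0" --pt "255 0 0 -1.5 0 0 0" --pt "255 0 0 -1.2 0 0 0" --pt "255 0 0 -0.7 0 0 0" --pt "255 0 0 0 0 0 0" --pt "255 0 0 0 0 0 0"

```text
time_s: 17.0
ee_pos: [0.5619, 0.0854, 0.1829]
eef_rot: [-3.141, -0.0, -0.225]
force: [-0.1, -0.2, -5.7]
grip_width: 0.0278
grip_force: 45.0
```

```bash
cat > m5.py <<'E'
from h import *
np.set_printoptions(precision=4,suppress=True)
w=cam('wrist');save(w,'c5w'); o=ctrl.get_obs();print(o['time_s'],o['ee_pos'],o['eef_rot'],o['force'],o['moment'])
im=w['img'].mean(2).astype(int)
ctr=np.array([.576,.1488])+.002*np.array([.2224,.975]);y=np.array([.2224,.975]);x=np.array([.975,-.2224])
zt=o['ee_pos'][2]-.1015+.026
for b in(-.0175,-.1175): print('plate',proj(w,np.r_[ctr+.04*x+b*y,zt]))
for b in(-.023,-.015,-.112,-.12): print('jaw',b,proj(w,np.r_[ctr+.04*x+b*y,.082]),proj(w,np.r_[ctr+.04*x+b*y,.098]))
v=int(proj(w,np.r_[ctr+.04*x-.0675*y,zt])[1])
for r in(v-4,v-2,v,v+2,v+5): print(r,' '.join(map(str,im[r,200:242])),'|318',' '.join(map(str,im[r,318:360])))
for c in(245,265,298,312): print(c,v-8,' '.join(map(str,im[v-8:v+10,c])))
E
python3 m5.py
```

```text
17.05 [0.562  0.0854 0.1831] [-3.1413 -0.001  -0.2252] [ 0.601  -0.9783 -4.2601] [ 0.0715 -0.0369  0.0123]
plate [216.0473 161.3358]
plate [347.4538 161.1041]
jaw -0.023 [228.1306 157.7602] [225.1953 159.9002]
jaw -0.015 [218.5397 157.7932] [215.0623 159.9352]
jaw -0.112 [335.0439 157.5716] [338.1777 159.7009]
jaw -0.12 [344.6318 157.5707] [348.3071 159.7002]
157 98 98 98 99 98 97 98 97 96 95 93 99 115 125 124 123 120 117 140 191 220 217 217 220 186 126 124 169 174 103 108 112 111 102 98 98 98 100 101 99 100 99 |318 51 52 53 51 53 51 52 52 52 54 46 48 170 207 203 188 144 177 199 197 197 198 197 199 200 189 155 128 123 122 124 123 107 71 45 41 46 49 51 52 51 53
159 95 97 95 95 88 133 177 140 133 124 132 129 133 135 135 149 189 172 102 127 143 141 142 142 143 141 135 238 255 165 100 107 102 93 88 89 89 88 90 89 89 90 |318 39 40 38 37 39 38 40 38 38 36 35 42 91 107 105 100 123 251 255 218 143 148 149 151 154 140 112 108 125 250 255 255 251 236 235 209 166 140 141 82 44 48
161 99 98 100 94 85 161 250 255 243 114 136 133 135 133 160 204 214 213 212 213 212 212 212 213 212 212 212 211 211 
[... 492 characters left out ...]
94 195 201 161 133 127 127 123 109 233 247 245 231 199 200 128 47 40
166 96 97 95 96 86 129 232 255 244 142 122 125 125 123 140 185 210 203 202 202 203 201 202 202 202 203 203 202 204 203 202 203 203 201 202 202 202 203 202 201 202 201 |318 199 198 197 198 199 198 197 197 198 198 198 198 197 198 197 197 197 198 197 198 198 199 198 198 196 198 206 153 124 125 128 126 117 117 234 248 223 193 203 114 27 42
245 153 95 94 96 101 99 95 89 111 214 207 203 204 201 202 201 203 202 199
265 153 47 47 52 51 53 51 39 100 220 205 203 201 203 202 200 201 200 200
298 153 101 44 50 55 53 50 39 100 213 201 199 197 200 199 201 200 201 208
312 153 76 46 52 54 51 50 38 102 212 199 198 196 198 198 200 199 199 197
```

The plate sits about 0.7 mm too far +y between the jaws and 0.3 mm too far in x. I'll correct that and lower slowly, watching the force.

Request:
apply_moves --pt "255 -0.04 -0.06 0 0 0 0" --pt "255 0 0 -0.2 0 0 0" --pt "255 0 0 -0.2 0 0 0" --pt "255 0 0 -0.2 0 0 0" --pt "255 0 0 -0.2 0 0 0" --pt "255 0 0 -0.2 0 0 0" --pt "255 0 0 -0.2 0 0 0" --pt "255 0 0 -0.1 0 0 0" --pt "255 0 0 0 0 0 0"

```text
time_s: 17.95
ee_pos: [0.5612, 0.0848, 0.1694]
eef_rot: [3.142, 0.0, -0.225]
force: [0.6, 0.5, -4.7]
grip_width: 0.0278
grip_force: 45.0
```

Request:
apply_moves --pt "255 0 0 -0.1 0 0 0" --pt "255 0 0 -0.1 0 0 0" --pt "255 0 0 -0.1 0 0 0" --pt "255 0 0 -0.1 0 0 0" --pt "255 0 0 -0.1 0 0 0" --pt "255 0 0 0 0 0 0"

```text
time_s: 18.55
ee_pos: [0.5612, 0.0848, 0.1644]
eef_rot: [3.142, 0.0, -0.225]
force: [-0.5, 0.2, -5.5]
grip_width: 0.0275
grip_force: 45.0
```

Request:
apply_moves --pt "255 0 0 -0.05 0 0 0" --pt "255 0 0 -0.05 0 0 0" --pt "255 0 0 -0.05 0 0 0" --pt "255 0 0 -0.05 0 0 0" --pt "255 0 0 0 0 0 0"

```text
time_s: 19.05
ee_pos: [0.5612, 0.0848, 0.1625]
eef_rot: [3.142, 0.0, -0.225]
force: [0.8, 0.1, -5.5]
grip_width: 0.0277
grip_force: 45.0
```

Request:
apply_moves --pt "255 0 0 -0.05 0 0 0" --pt "255 0 0 -0.05 0 0 0" --pt "255 0 0 0 0 0 0"

```text
time_s: 19.35
ee_pos: [0.5613, 0.0848, 0.1615]
eef_rot: [-3.142, 0.0, -0.225]
force: [0.1, -0.1, -4.7]
grip_width: 0.0277
grip_force: 45.0
```

Request:
apply_moves --pt "255 0 0 -0.05 0 0 0" --pt "255 0 0 0 0 0 0"

```text
time_s: 19.55
ee_pos: [0.5614, 0.0848, 0.1615]
eef_rot: [-3.141, -0.001, -0.225]
force: [-1.9, 1.0, 1.3]
grip_width: 0.0277
grip_force: 45.0
```

Contact came at the expected seating height, with the weight now off the wrist. I'll check the fit before letting go.

```bash
python3 m5.py
```

```text
19.6 [0.5614 0.0849 0.1615] [-3.1414 -0.0005 -0.2251] [-0.7591  1.3787  1.8211] [-0.1609  0.5021 -0.0551]
plate [215.2045 160.8482]
plate [346.5113 160.6157]
jaw -0.023 [223.2449 160.2321] [219.77   162.6985]
jaw -0.015 [212.9149 160.2681] [208.8089 162.7368]
jaw -0.112 [338.4423 160.0281] [342.0432 162.482 ]
jaw -0.12 [348.77   160.0275] [353.0016 162.4815]
156 96 98 96 97 97 96 98 99 95 96 95 96 101 100 100 102 101 101 99 99 101 100 100 99 101 101 101 101 99 95 95 98 96 95 96 96 96 96 97 97 97 96 |318 49 51 48 48 48 51 50 48 50 52 48 48 48 45 41 53 55 57 59 60 57 57 60 58 57 57 59 58 59 61 60 63 49 42 46 48 49 51 49 49 49 51
158 99 99 100 101 99 100 98 101 110 115 124 123 124 121 122 121 122 118 119 118 121 124 124 124 125 124 117 115 109 101 100 100 101 101 100 101 100 100 99 100 100 99 |318 52 52 53 52 53 54 54 52 52 52 52 53 51 49 69 103 177 177 133 119 121 121 121 122 121 120 120 119 114 114 115 119 125 128 113 77 48 48 48 52 52 54
160 93 91 94 90 94 112 124 123 122 120 118 114 110 226 255 220 106 100 98 91 89 88 113 114 79 80 82 82 79 78 76 78 76 73 74 74 73 73 74 75 75 78 |31
[... 417 characters left out ...]
0 200 201 173 144 127 174 185 230 248 249 252 252 252 252 254 244 236
165 254 247 142 124 126 127 131 137 136 128 189 214 96 117 130 114 164 224 215 211 209 208 207 207 208 206 207 207 206 206 204 205 206 205 206 206 207 204 205 205 204 204 |318 198 199 199 199 198 199 198 198 198 198 198 198 199 199 199 199 198 199 198 198 198 197 198 197 197 197 199 170 135 114 164 180 236 244 240 241 240 240 238 241 245 239
245 152 96 97 95 95 97 97 100 96 77 219 209 205 205 203 203 201 203 201
265 152 99 102 46 49 51 53 51 43 68 224 209 205 202 202 203 201 200 202
298 152 95 93 100 42 47 50 51 43 68 218 203 198 200 200 202 202 201 205
312 152 93 94 99 45 47 52 54 41 68 216 202 199 199 200 201 203 200 199
```

The plate lies between the upstands with about 3 mm of ledge showing on one side and 2 mm on the other. Its front edge is square, at row 160.5 on all columns. Letting go gently.

Request:
apply_moves --pt "255 0 0 0 0 0 0" --pt "255 0 0 0 0 0 0" --pt "150 0 0 0 0 0 0" --pt "100 0 0 0 0 0 0" --pt "100 0 0 0 0 0 0" --pt "60 0 0 0 0 0 0" --pt "0 0 0 0 0 0 0" --pt "0 0 0 0 0 0 0" --grip_force 5

```text
time_s: 20.4
ee_pos: [0.5613, 0.0848, 0.161]
eef_rot: [-3.142, 0.0, -0.225]
force: [-0.7, -0.1, 0.3]
grip_width: 0.0727
grip_force: 0.0
```

Request:
apply_moves --pt "0 0 0 1 0 0 0" --pt "0 0 0 3 0 0 0" --pt "0 0 0 4 0 0 0" --pt "0 0 0 4 0 0 0" --pt "0 -2 0 3 0 0 0" --pt "0 -4 -1 0 0 0 0" --pt "0 -4 -2 0 0 0 0" --pt "0 -3 -3 0 0 0 0" --pt "0 0 0 0 0 0 0" --pt "0 0 0 0 0 0 0"

```text
time_s: 21.4
ee_pos: [0.4313, 0.0246, 0.3122]
eef_rot: [-3.141, -0.002, -0.226]
force: [0.5, 0.5, -0.2]
grip_width: 0.094
grip_force: 0.0
```

```bash
cat > m6.py <<'E'
from h import *
import pickle
np.set_printoptions(precision=4,suppress=True)
t=cam('top');s=cam('side');w=cam('wrist');save(t,'e_t');save(s,'e_s');save(w,'e_w');pickle.dump((t,s,w),open('c6.pkl','wb'))
o=ctrl.get_obs();print(o['time_s'],o['ee_pos'],o['eef_rot'],o['force'])
y=np.array([.2224,.975]);x=np.array([.975,-.2224]);n=np.array([.5614,.0849])
def line(pts,z): 
    W=np.array([onz(w,u,v,z)[:2]-n for u,v in pts]); return np.c_[W@x,W@y]
im=w['img'].mean(2)
R_=lambda a,b,z:proj(w,np.r_[n+a*x+b*y,z])
for nm,a in(('front+x',.04),('back-x',-.04)):
    P=[]
    for b in np.arange(-.036,.037,.004):
        q=np.array([R_(a+k,b,.086) for k in np.arange(-.008,.008,.0005)])
        if (q<0).any() or (q[:,0]>558).any() or (q[:,1]>300).any(): continue
        v=cv2.remap(im.astype(np.float32),q[:,0].astype(np.float32)[None],q[:,1].astype(np.float32)[None],cv2.INTER_LINEAR)[0]
        g=np.abs(np.diff(v)); i=g.argmax(); P.append((b,a-.008+.0005*(i+.5),g[i]))
    P=np.array(P)
    if len(P): print(nm,len(P),'x med',np.median(P[:,1]),'slope',np.polyfit(P[:,0],P[:,1],1)[0],P[:,1])
for h_ in(.1775,): print('handle top exp',R_(0,0,.2175))
for a in(.03,.02,-.02,-.03):
    q=np.array([R_(a,b,.086) for b in np.arange(-.066,.0665,.001)]).astype(np.float32)
    v=cv2.remap(im.astype(np.float32),q[:,0][None],q[:,1][None],cv2.INTER_LINEAR)[0].astype(int); print('x',a,'y-66..-40:',*v[:27],'| 40..66:',*v[-27:])
E
python3 m6.py
```

```text
21.55 [0.4318 0.0253 0.311 ] [-3.1416  0.0003 -0.2247] [-0.5468 -0.1192 -0.3382]
front+x 19 x med 0.03975 slope 0.04627192982455907 [0.0403 0.0403 0.0403 0.0403 0.0398 0.0398 0.0323 0.0323 0.0343 0.0353
 0.0398 0.0323 0.0343 0.0372 0.0408 0.0428 0.0437 0.0437 0.0437]
back-x 19 x med -0.04075 slope -0.01491228070175215 [-0.0398 -0.0398 -0.0403 -0.0398 -0.0403 -0.0398 -0.0398 -0.0408 -0.0408
 -0.0408 -0.0408 -0.0398 -0.0408 -0.0408 -0.0408 -0.0408 -0.0408 -0.0408
 -0.0408]
handle top exp [167.4937  63.3193]
x 0.03 y-66..-40: 74 74 76 75 56 30 65 115 138 166 195 202 201 201 202 147 109 133 157 161 160 159 159 160 160 159 159 | 40..66: 122 117 121 121 124 128 130 129 128 127 129 126 127 128 128 116 83 55 108 103 94 93 140 197 169 53 66
x 0.02 y-66..-40: 40 39 39 39 36 30 75 123 147 168 196 203 202 208 189 146 127 141 160 163 160 162 163 166 134 110 103 | 40..66: 39 39 39 40 39 38 39 39 38 31 52 121 133 131 129 136 93 78 104 103 100 88 148 218 150 77 67
x -0.02 y-66..-40: 106 103 103 104 105 105 104 103 103 100 96 92 92 96 111 123 100 79 92 114 114 92 76 78 78 78 78 | 40..66: 168 166 166 167 167 169 171 167 133 90 87 91 85 95 159 179 116 102 105 104 101 100 156 202 224 231 232
x -0.03 y-66..-40: 40 40 40 39 35 33 45 112 144 171 196 208 206 212 195 150 124 132 150 156 155 154 154 154 154 154 154 | 40..66: 163 163 164 164 163 164 167 163 131 69 84 95 84 112 159 164 97 103 105 105 102 111 151 204 185 93 71
```

The module stayed put when released. One check is left, on squareness: compare the plate's back edge with the holder's base edge in the same image, at subpixel.

```bash
cat > m7.py <<'E'
from h import *
import pickle,sys
np.set_printoptions(precision=4,suppress=True)
t,s,w=pickle.load(open('c6.pkl','rb'))
y=np.array([.2224,.975]);x=np.array([.975,-.2224]);n=np.array([.5614,.0849])
def edge(c,a,bs,z,along='x',h=.006):
    im=c['img'].mean(2).astype(np.float32); ks=np.arange(-h,h,.0002); P=[]
    for b in bs:
        q=np.array([proj(c,np.r_[n+((a+k)*x+b*y if along=='x' else b*x+(a+k)*y),z]) for k in ks],np.float32)
        if q.min()<2 or q[:,0].max()>557 or q[:,1].max()>417: continue
        v=cv2.GaussianBlur(cv2.remap(im,q[:,0][None],q[:,1][None],cv2.INTER_LINEAR),(9,1),0)[0]
        g=np.abs(np.diff(v)); i=g.argmax(); sl=slice(max(0,i-8),i+9); P.append((b,a+(ks[sl][:len(g[sl])]*g[sl]).sum()/g[sl].sum(),g[i]))
    P=np.array(P)
    if len(P)<4: return 'few'
    f=np.polyfit(P[:,0],P[:,1],1); r=np.abs(P[:,1]-np.polyval(f,P[:,0])); ok=r<=np.median(r)*2.5+1e-4
    f=np.polyfit(P[ok,0],P[ok,1],1); return len(P),ok.sum(),f,'rms',np.std(P[ok,1]-np.polyval(f,P[ok,0]))
B=np.arange(-.034,.035,.002)
for nm,c in(('w',w),('t',t)):
    print(nm,'plate back',edge(c,-.04,B,.086)); print(nm,'plate front',edge(c,.04,B,.086))
    print(nm,'base back',edge(c,-.055,np.arange(-.09,.2,.004),.012)); print(nm,'base front',edge(c,.055,np.arange(-.09,.2,.004),.012))
    print(nm,'jawend back -y',edge(c,-.04,np.arange(-.059,-.0525,.001),.098),'+y',edge(c,-.04,np.arange(.054,.060,.001),.098))
E
python3 m7.py
```

```text
w plate back (35, np.int64(32), array([ 0.0002, -0.0404]), 'rms', np.float64(8.824759460079815e-05))
w plate front (35, np.int64(29), array([0.0501, 0.0406]), 'rms', np.float64(0.0011959382354135466))
w base back (73, np.int64(73), array([ 0.0007, -0.0551]), 'rms', np.float64(0.00040169040830998105))
w base front (73, np.int64(54), array([0.0006, 0.0545]), 'rms', np.float64(0.00013020219389740643))
w jawend back -y (7, np.int64(7), array([ 0.0144, -0.0392]), 'rms', np.float64(5.255233730215108e-05)) +y (6, np.int64(5), array([-0.0075, -0.0393]), 'rms', np.float64(2.1187029185616925e-05))
t plate back (35, np.int64(35), array([ 0.0009, -0.0404]), 'rms', np.float64(0.00042738274908076716))
t plate front (35, np.int64(34), array([0.0043, 0.0398]), 'rms', np.float64(0.0004399741948106611))
t base back (73, np.int64(70), array([ 0.0037, -0.0558]), 'rms', np.float64(0.0004315038652102499))
t base front (73, np.int64(73), array([0.0014, 0.0553]), 'rms', np.float64(0.0004032600342051229))
t jawend back -y (7, np.int64(7), array([-0.1531, -0.0487]), 'rms', np.float64(4.2447067052407445e-05)) +y (6, np.int64(5), array([ 0.2795, -0.0558]), 'rms', np.float64(0.0001503813638060097))
```

The plate is square (edge slopes 0.0002 and 0.0007 against the base edges) and centred to about 0.5 mm. The pin went in under spring force only, and the robot is clear, so I'm handing in.

```bash
python3 -c "
from station import ctrl
print(ctrl.hand_in())"
```

```text
the job is handed in; nothing more can be done
None
```

The jaw is pinned in the fourth hole and the module sits in the holder on both ledges, square and centred to about 0.5 mm by the camera checks. The job is handed in at about 21.6 s. My first grip missed the knob without touching anything: the real fingertips sit about 14 mm behind the reported TCP, not 25 mm ahead. That the pin is fully home rests mainly on the force readings while lowering, because the camera check of knob height was too coarse to prove it.

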